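# Change gear on the feed unit and lock the selector

### The job

Change the gear of the feed unit on the bench: pull its sprung black selector knob straight up out of its notch, turn it counter-clockwise (seen from above) and find the next notch by feel so that the knob snaps fully home there. Then push the steel keeper slide all the way in over the knob's round flange to lock it, and let go. Do not force the knob or the keeper, and leave the things lying about where they are.

Things in the scene. Friction and masses are not known exactly. Their poses are not given: they have to be found in the camera images.
- gearbox: The feed unit's green housing, fixed to the bench; 200 x 200 mm, top face 90 mm above the table, grey motor on its +x side, black rubber roller on its +y side. Origin: on the table, straight below the knob's axis; x points to the motor, y to the roller, z up. The housing top runs from x -60 to 140 mm and y -130 to 70 mm.
- knob_grip (a point): Selector knob, black plastic: a bar grip 48 mm long, 14 mm thick, 36 mm tall, over a round flange 72 mm across. This point is on the knob's vertical axis at the height to grip, 14 mm below the bar's top (the bar is at 24 to 60 mm above the housing top when home; the flange is at 10 to 16 mm, the point at 46 mm). Its x axis runs along the bar, its y axis across it, z up.
- knob_lift (a joint): How far the knob is pulled up (m): 0 = fully home in a notch, 0.014 = end of the stroke. A spring pulls it down with about 6 N at home and 10 N at the top. A pin under the flange clears the notch at 0.008 (8 mm); set down between notches it rests on the collar at about 0.0075 and stays put by friction; turned on, it snaps down by itself when the pin meets the notch. A turn within a notch is stopped hard by its walls.
- knob_turn (a joint): Angle of the knob (rad), counter-clockwise from above positive; 0 = the old notch, where it starts. The only other notch lies somewhere between 0.90 and 1.42 rad; it differs each time, cannot be seen under the flange and gives about 0.05 rad of play either way. The knob cannot turn beyond 1.7 rad. Turning on the collar takes about 0.1 N m.
- pin: Steel pin, 6 mm thick with a flat tip, fixed under the knob's flange, 24 mm off the knob's axis along the knob's own x axis; hidden. Origin on the knob's axis at the height of the housing top when the knob is home. More than 30 N on this pin, sideways against a notch wall or down on the collar, is forcing it.
- keeper_tab (a point): Upright steel tab of the keeper slide, 30 mm wide along the gearbox x axis, 10 mm thick along y, standing 20 to 54 mm above the housing top. This point is at the tab's centre in plan, 38 mm above the housing top. It starts about 90 mm from the knob's axis on the gearbox's -y side. Its 4 mm plate (18 to 22 mm above the housing top) goes ahead of the tab towards the knob and slides over the flange; it passes only if the knob is fully home.
- keeper (a joint): Travel of the keeper slide (m) along the gearbox's +y axis, towards the knob: near 0 = drawn back, 0.025 = fully in, against its stop. Slides with about 3 N of friction; more than 40 N on the tab is forcing it.
- offcut: Bystander: light wood block 40 x 26 x 20 mm lying on the housing, near the motor; origin at its underside.
- bearing: Bystander: steel bearing ring 40 mm across, 12 mm tall, lying on the housing, near the motor; origin at its underside.
- glue: Bystander: yellow bottle, 60 mm across, 150 mm tall; origin at its underside.
- mug: Bystander: white mug, 80 mm across, 90 mm tall; origin at its underside.
- tape: Bystander: roll of paper tape, 100 mm across, 25 mm tall; origin at its underside.
- mallet: Bystander: hammer lying on the table.
- driver: Bystander: screwdriver lying on the table.
- block: Bystander: wood block 90 x 60 x 35 mm; origin at its underside.

How it is judged:
By the outcome, as a careful person would: the job done as asked, in the order asked, and still so for the second after the job is handed in, with the robot touching nothing.
It also fails if it takes over 58 s, if anything falls off the work surface, if the arm or the gripper's body presses on something with over 40 N, if the wrist force passes 120 N, or if a joint passes its speed limit or range.

### The arm

A 6-joint arm with a two-finger parallel gripper is mounted at the origin on the work surface. World frame = base frame: x ahead of the robot, y to its left, z up, the work surface at z = 0. Lengths are in m, angles in rad, forces in N, time in s.
With the tool pointing down it reaches from about 0.225 to 0.875 m from the base axis. Payload 3.4 kg.
Tool frame: the origin (TCP) lies on the mounting face of the last link; the fingertips stand 173 mm ahead of it and the grasp point (between the pads) lies 155 mm ahead of it; y points along the fingers, x is the direction in which the jaws open and shut, and the axes are right-handed (so a half turn about y gives the same grasp; the last joint's range is limited). The gripper opens to 85 mm and grips with 20 to 120 N. Pads are 22 mm wide; open, the fingers measure 114 mm over their backs; the gripper's body (76 mm by 85 mm) begins 54 mm behind the grasp point. The pads swing forward as they close: fully open they stand 13 mm farther back than shut.
Start: joints at [1.2, 0.276, 1.505, -0, 1.361, -0.121], TCP at [0.142, 0.557, 0.405] pointing down, gripper open.
Joint ranges: [-2.89, 2.89], [-0.75, 2.08], [0.22, 2.7], [-1.18, 4.32], [0.11, 2.71], [-2.7, 2.7]. Speed limits (rad/s): [2.57, 2.57, 3.14, 3.14, 3.14, 3.14].

### API

Orientations are given as a unit quaternion [w, x, y, z].
In Python, from rig import manip, vision, ticket gives the robot as it stands.
- The arm moves only by the tool arm_command, never from a script. Its argument "increments" is one flat list of numbers, 7 for each row, row after row: the turn, a rotation vector about the tool's x, y, z in rad, then the shift along the tool's x, y, z in cm, then the closure, from 0 (fully open) to 1 (shut). In form: [wx, wy, wz, tx, ty, tz, hand, wx, wy, wz, tx, ty, tz, hand, ...]. A call has 1 to 8 rows; each row shifts and turns the commanded pose from where the row before left it, along the tool's axes as they then stand; what a row does not reach is not made up. A row lasts 1/8 s, in which the tool goes at most 62.5 mm and 10.7 degrees, less where a joint would pass 70% of its speed; a pose out of reach is approached as far as the arm can. A call is refused whole if a number of a shift passes 6.25 or a number of a turn 0.188, either way. A call with a gripper value outside its range is refused whole. The fingers move at their own pace and stop on an object; "grip_force" is the grip in N (left out, the last holds). Time passes only in rows, so rows that do not move let the fingers close. It gives the time, the measured TCP pose, the force and the opening at its end, in the units of the state.
- manip.get_state(): the state, without advancing time (a new reading comes with each control period).
- vision.get_image(name): name is "scene" or "top"; returns the picture (420x560x3 uint8, red, green, blue); there is no depth.
- vision.camera_params(name): a dict with "vfov" (degrees; the focal length in pixels is half the picture's height over the tangent of half this angle, whatever the lens; pixels are square), "cx", "cy" (the principal point, pixels), "distortion" ([k1, k2, p1, p2, k3] as OpenCV has them; the pictures are not rectified), "R" (3x3) and "t" (3): a world point X has camera coordinates R X + t. Camera axes: x right, y down, z forward; pixel columns grow to the right and rows downward; lengths in m; the calibration is good to about 2 mm. A picture is of the moment at which its call begins. camera_params takes no time and is no camera call.
- ticket.sign_off(): hands the job in, once; it reports no verdict.
The state is a dict: "clock": time; "qpos": joint angles; "qd": joint speeds; "effort": joint torques, N m; "position": TCP position; "ee_rot": TCP orientation; "contact_force": force on the tool from outside, world axes, zero at the start; "moment": the same for the moment, N m; "width": finger opening in m.
Only numpy, scipy, OpenCV 4.12 (cv2) and the standard library are available. Lean on these libraries where they do the work, as an engineer would, in place of code of your own. Each camera call takes 0.05 s, during which the arm holds its last target.

## Working session

There is one attempt and no reset: what is moved stays moved. The work goes in short steps, Python scripts to look and compute and a tool call to move; the robot and the scene stay as the last step left them, time stands still between calls to the robot, and variables do not carry over. Pictures are saved under pics/ and viewed, and the job is handed in when it is done.

Besides the shell and the picture viewer there is one more tool, called after "Call:" by a JSON object that holds its "api" and its "payload", one argument or row to a line. arm_command: Moves the arm, as the interface text tells. Its arguments: {"type":"object","properties":{"increments":{"type":"array"},"grip_force":{"type":"number"}},"required":["increments"]}

```bash
ls; mkdir -p pics; cat > h.py <<'E'
import numpy as np, cv2
from rig import manip, vision, ticket
def cam(n):
    p=vision.camera_params(n); f=210/np.tan(np.radians(p['vfov'])/2)
    K=np.array([[f,0,p['cx']],[0,f,p['cy']],[0,0,1.]])
    return K,np.array(p['distortion'],float),np.array(p['R'],float),np.array(p['t'],float)
def proj(n,X):
    K,d,R,t=cam(n)
    return cv2.projectPoints(np.atleast_2d(np.array(X,float)),cv2.Rodrigues(R)[0],t,K,d)[0].reshape(-1,2)
def ray(n,uv):
    K,d,R,t=cam(n)
    q=cv2.undistortPoints(np.array(uv,float).reshape(-1,1,2),K,d).reshape(-1,2)
    D=np.c_[q,np.ones(len(q))]@R
    return -R.T@t,D
def onz(n,uv,z):
    c,D=ray(n,uv); return c+D*((z-c[2])/D[:,2])[:,None]
def save(n,name):
    im=vision.get_image(n); cv2.imwrite('pics/'+name+'.png',im[:,:,::-1]); return im
E
python3 - <<'E'
from h import *
for n in('scene','top'):
    save(n,n+'0'); print(n,vision.camera_params(n))
print(manip.get_state())
E
```

```text
pics
scene {'vfov': 45.971075776969286, 'cx': 281.01853380423086, 'cy': 207.31978918729263, 'distortion': array([-0.04673146,  0.        ,  0.        ,  0.        ,  0.        ]), 'R': array([[ 0.7622597 ,  0.64696894,  0.01978206],
       [ 0.35780883, -0.39570906, -0.84580564],
       [-0.53938204,  0.65180176, -0.53312427]]), 't': array([-0.39711449, -0.06479752,  1.63413791])}
top {'vfov': 51.505665328232496, 'cx': 284.37764321847834, 'cy': 203.51585503683378, 'distortion': array([-0.01896286,  0.        ,  0.        ,  0.        ,  0.        ]), 'R': array([[-0.00840945, -0.99983801, -0.01591328],
       [-0.98513136,  0.01101451, -0.17144937],
       [ 0.17159687,  0.01423488, -0.9850644 ]]), 't': array([0.0322042 , 0.52337666, 1.53297886])}
{'clock': 0.1, 'qpos': array([ 1.20002520e+00,  2.76507940e-01,  1.50600251e+00, -1.54490821e-05,
        1.36075256e+00, -1.21004095e-01]), 'qd': array([-1.52291144e-03, -5.41004567e-04, -1.93343942e-03,  1.21134004e-03,
       -3.35047272e-04,  1.17083044e-06]), 'effort': array([ 9.13128406e-04, -4.17700374e+01, -2.46403241e+01, -2.06603422e-04,
        5.62223882e-03,  7.01446496e-06]), 'position': array([0.14206398, 0.55696523, 0.40394119]), 'ee_rot': array([-0.55807681,  0.55869274,  0.43332333, -0.4343312 ]), 'contact_force': array([ 0.40434737, -0.45632598, -0.18815994]), 'moment': array([0.00739241, 0.00652937, 0.01407978]), 'width': 0.08554212258678975}
```

View pics/scene0.png

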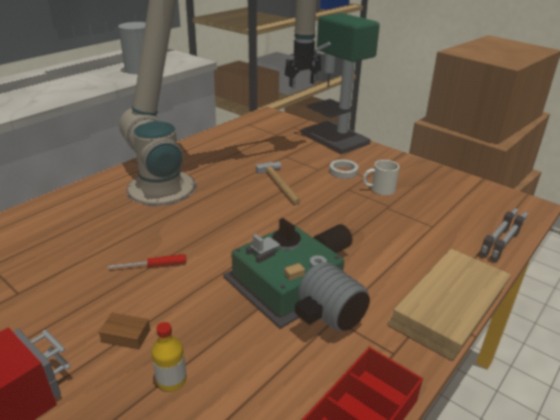

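View pics/top0.png

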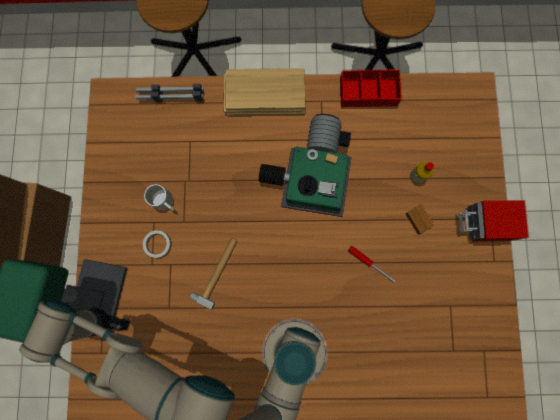

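The scene view shows the green feed unit at about (290,268) with the motor at (335,295). In the top view the housing is at (317,182), with the knob at about (308,186), the keeper at (328,189), the motor up (+x) and the roller left (+y). I'll zoom in next.

```bash
python3 - <<'E'
import cv2
a=cv2.imread('pics/top0.png')[130:230,250:370]; b=cv2.imread('pics/scene0.png')[205:335,215:375]
cv2.imwrite('pics/top0z.png',cv2.resize(a,None,fx=6,fy=6,interpolation=cv2.INTER_CUBIC))
cv2.imwrite('pics/scene0z.png',cv2.resize(b,None,fx=4.5,fy=4.5,interpolation=cv2.INTER_CUBIC))
E
```

```text
(no output)
```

View pics/top0z.png

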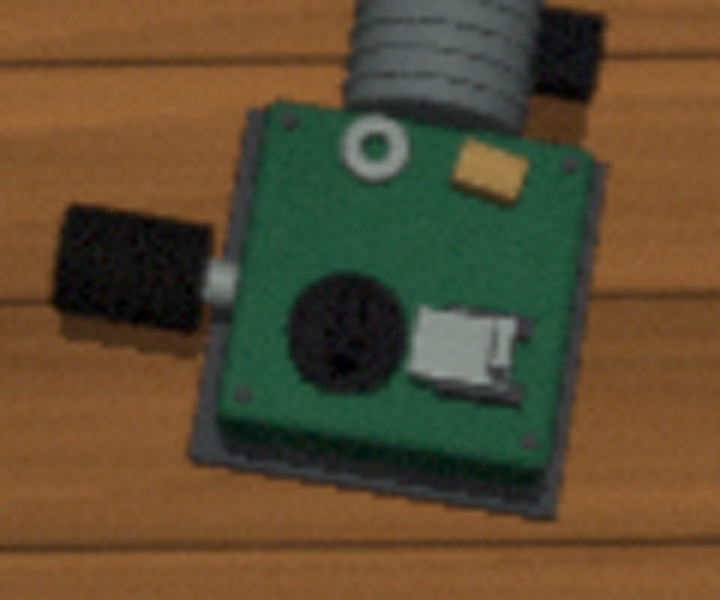

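View pics/scene0z.png

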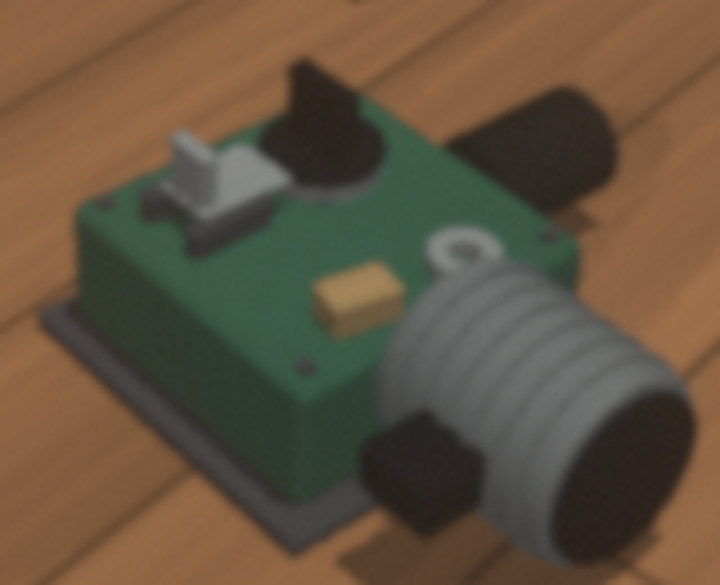

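```bash
python3 - <<'E'
from h import *
a=cv2.imread('pics/top0.png'); b=cv2.imread('pics/scene0.png')
# screws -> housing centre & yaw at z=.09
s=np.array([(289,122),(570,165),(527,440),(241,397)])/6+np.array([250,130])-0.42
P=onz('top',s,0.09)
print(P.round(4)); ctr=P.mean(0); dx=(P[0]+P[1]-P[2]-P[3]); dy=(P[0]+P[3]-P[1]-P[2])
print('ctr',ctr, 'yaw x',np.arctan2(dx[1],dx[0]),'yaw y',np.arctan2(-dy[0],dy[1]),'sizes',np.linalg.norm(dx[:2])/2,np.linalg.norm(dy[:2])/2)
ss=np.array([(305,367),(103,202),(549,236)])/4.5+np.array([215,205])-0.4
print('scene screws (x+y-),(x-y-),(x+y+)',onz('scene',ss,0.09).round(4))
# green mask top
hsv=cv2.cvtColor(a,cv2.COLOR_BGR2HSV)
m=cv2.inRange(hsv,(60,80,55),(90,255,255)); m[:130]=0;m[230:]=0;m[:,:250]=0;m[:,370:]=0
cs=max(cv2.findContours(m,0,2)[0],key=cv2.contourArea); r=cv2.minAreaRect(cs); bp=cv2.boxPoints(r)
Q=onz('top',bp,0.09); print('box',Q.round(4),Q.mean(0),np.linalg.norm(np.diff(Q,axis=0),axis=1))
# flange
g=cv2.cvtColor(a,cv2.COLOR_BGR2GRAY)
k=((a.max(2)<48)).astype(np.uint8)*255; k[:170]=0;k[200:]=0;k[:,:294]=0;k[:,320:]=0
c=max(cv2.findContours(k,0,2)[0],key=cv2.contourArea); e=cv2.fitEllipse(cv2.convexHull(c)); print('flange',e,onz('top',[e[0]],0.106))
e2=lambda z,im,sl,f,n:cv2.imwrite('pics/'+n,cv2.resize(np.clip((im[sl].astype(float)-z[0])*z[1],0,255).astype(np.uint8),None,fx=f,fy=f,interpolation=cv2.INTER_CUBIC))
e2((5,5),a,np.s_[168:202,290:345],12,'ktop.png')
e2((10,4),b,np.s_[212:262,240:310],10,'kscene.png')
E
```

```text
[[ 0.7112 -0.0233  0.09  ]
 [ 0.6824 -0.1907  0.09  ]
 [ 0.516  -0.1601  0.09  ]
 [ 0.5436  0.0072  0.09  ]]
ctr [ 0.6132581 -0.091721   0.09     ] yaw x -0.1810012471599333 yaw y -0.16685951288196743 sizes 0.16976456549421537 0.1697153203146725
scene screws (x+y-),(x-y-),(x+y+) [[ 0.6794 -0.1847  0.09  ]
 [ 0.5106 -0.155   0.09  ]
 [ 0.7093 -0.0176  0.09  ]]
box [[ 0.5325  0.0228  0.09  ]
 [ 0.7264 -0.0095  0.09  ]
 [ 0.6909 -0.2071  0.09  ]
 [ 0.4988 -0.1708  0.09  ]] [ 0.61214136 -0.09116615  0.09      ] [0.19648971 0.20074222 0.19545012]
flange ((307.345703125, 185.3114013671875), (19.85333824157715, 19.911903381347656), 52.10795211791992) [[ 0.57703187 -0.05490678  0.106     ]]
```

View pics/ktop.png

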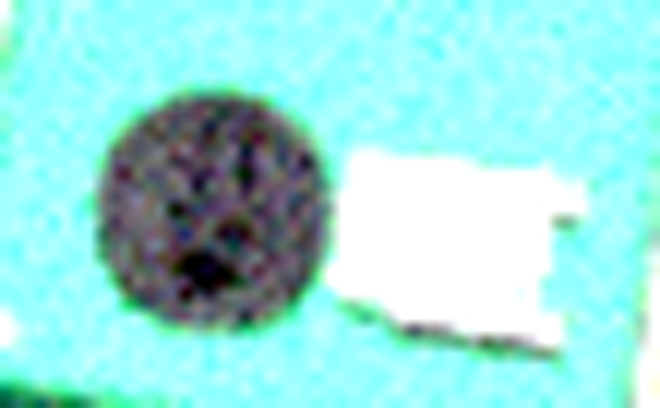

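View pics/kscene.png

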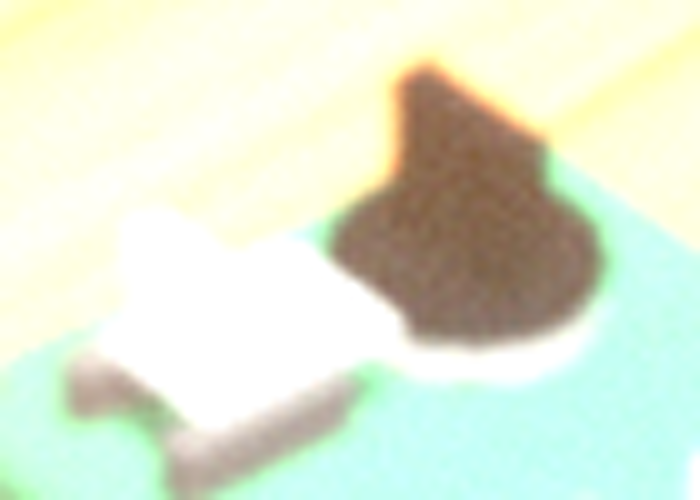

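The zooms show the flange centred at about (307.3,185.3) in the top view and the bar silhouette's top corners at about (282.5,218.5) and (294.5,225.5) in the scene view. The bar blends into the flange, so I'll average a few frames.

```bash
python3 - <<'E'
from h import *
for n in('top','scene'):
    A=np.mean([vision.get_image(n).astype(float) for _ in range(12)],0)[:,:,::-1]
    np.save('avg_%s.npy'%n,A)
def e2(z,im,sl,f,n): cv2.imwrite('pics/'+n,cv2.resize(np.clip((im[sl].astype(float)-z[0])*z[1],0,255).astype(np.uint8),None,fx=f,fy=f,interpolation=cv2.INTER_CUBIC))
a=np.load('avg_top.npy');b=np.load('avg_scene.npy')
print(a[176:196,298:318].mean(2).round().astype(int))
e2((15,9),a,np.s_[172:200,294:322],18,'ktop2.png')
e2((20,6),b,np.s_[215:252,265:305],15,'kscene2.png')
E
```

```text
[[60 60 59 57 55 43 31 25 25 20 23 25 26 29 41 55 59 60 61 61]
 [60 60 56 39 33 26 23 22 20 17 19 19 20 20 26 37 49 58 61 61]
 [60 54 39 27 23 24 23 24 21 18 22 19 17 18 23 24 31 43 58 61]
 [56 38 28 24 24 24 22 21 19 19 22 19 17 22 22 24 24 32 49 58]
 [54 30 25 21 23 23 23 22 20 21 21 20 14 23 24 23 24 25 36 57]
 [38 26 25 25 25 24 22 21 19 22 20 19 13 22 24 26 22 23 27 44]
 [35 25 22 22 23 24 23 21 14 22 21 18 11 22 22 21 25 23 28 44]
 [30 25 24 25 24 22 25 21 18 22 19 18 12 22 23 24 23 21 27 37]
 [28 23 24 23 24 24 23 22 18 23 20 16 11 24 24 23 22 23 25 36]
 [29 25 23 24 21 23 20 17 21 21 20 18 23 22 22 24 24 24 25 36]
 [30 25 23 24 24 22 20 12 20 23 19 14 17 21 25 22 24 25 26 39]
 [32 25 26 24 25 25 21 15 22 23 17  9 15 22 22 23 25 24 25 37]
 [29 25 23 24 24 24 22 12 15 19 16 14 22 24 24 23 26 25 25 39]
 [31 26 25 24 24 22 23  8  7  7 10 11 23 26 22 22 24 24 32 55]
 [53 28 22 25 25 23 22  8  5  5  6 12 23 26 25 23 24 25 36 72]
 [57 32 20 23 24 24 22 10  7  9 10 14 23 25 25 25 22 25 39 73]
 [61 54 28 21 24 24 22 14  9  9 13 21 26 25 25 23 24 36 55 60]
 [63 57 39 30 23 25 25 24 24 24 22 24 26 25 25 27 34 56 58 57]
 [62 61 60 55 37 31 24 25 27 26 26 27 21 20 25 36 43 57 60 58]
 [62 61 62 61 55 40 38 41 37 38 37 31 35 36 41 56 57 60 59 61]]
```

View pics/ktop2.png

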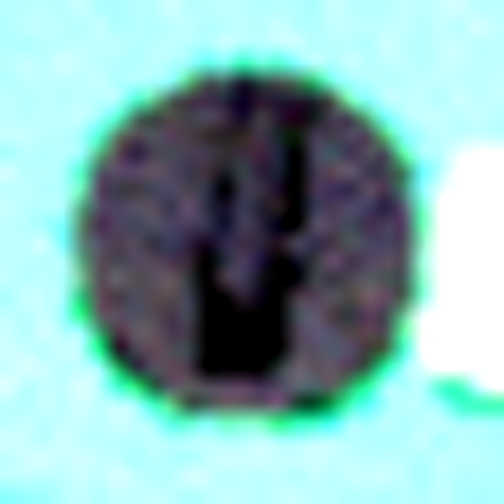

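View pics/kscene2.png

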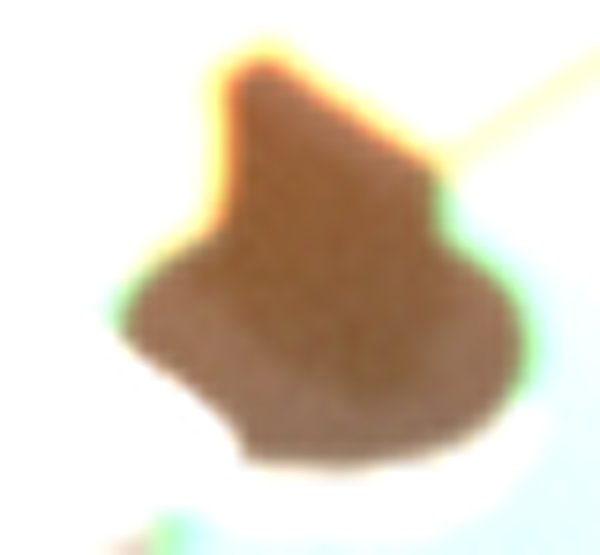

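Averaged top view: the bar's edge lines run from about (306,182) to (305,187.5) on the left and (310,180) to (309,187) on the right. The near end face is dark at rows 189–192. So the bar lies nearly along gearbox x. The scene view agrees: top edge corners at about (282,219) and (294,225.5).

```bash
python3 - <<'E'
from h import *
print('bar L/R edges', onz('top',[(306,182),(305,187.5),(310,180),(309,187)],.15).round(4))
print('bar near end top, far end', onz('top',[(307,188.5),(308.6,177.2)],.15).round(4))
print('scene bar corners',onz('scene',[(282.3,219),(294.3,225.6)],.15).round(4))
# predicted for two knob axis candidates
for c in ([.578,-.055],[.577,-.0525],[.576,-.050]):
  for yaw in(-.174,):
    R=np.array([[np.cos(yaw),-np.sin(yaw)],[np.sin(yaw),np.cos(yaw)]])
    L=lambda x,y,z:list(R@[x,y]+c)+[z]
    pts=[L(sx*.024,sy*.007,.15) for sx,sy in((1,1),(1,-1),(-1,-1),(-1,1))]
    print(c,'top',proj('top',pts).round(1).tolist(),'scene',proj('scene',pts).round(1).tolist())
    fl=[L(.036*np.cos(t),.036*np.sin(t),.106) for t in np.linspace(0,6.28,72)]
    for n in('top','scene'):
        p=proj(n,fl);print(n,'flange ext',p.min(0).round(1),p.max(0).round(1))
b=np.load('avg_scene.npy').max(2); a=np.load('avg_top.npy').max(2)
m=(b<60);m[:212]=0;m[250:]=0;m[:,:265]=0;m[:,305:]=0
print('scene dark rows/cols');ys,xs=np.nonzero(m)
for r in range(228,248):
    q=xs[ys==r]
    if len(q):print(r,q.min(),q.max(),end='; ')
# keeper tab
kt=(np.load('avg_top.npy').min(2)>95); kt[:175]=0;kt[200:]=0;kt[:,:315]=0;kt[:,340:]=0
ys,xs=np.nonzero(kt);print()
for r in np.unique(ys):print(r,xs[ys==r].min(),xs[ys==r].max(),end='; ')
E
```

```text
bar L/R edges [[ 0.5791 -0.0488  0.15  ]
 [ 0.56   -0.045   0.15  ]
 [ 0.5859 -0.0625  0.15  ]
 [ 0.5615 -0.0587  0.15  ]]
bar near end top, far end [[ 0.5564 -0.0518  0.15  ]
 [ 0.5958 -0.0579  0.15  ]]
scene bar corners [[ 0.5624 -0.0485  0.15  ]
 [ 0.6026 -0.0511  0.15  ]]
[0.578, -0.055] top [[306.9, 175.2], [311.0, 175.8], [308.8, 189.4], [304.7, 188.8]] scene [[294.1, 225.8], [289.7, 227.9], [277.0, 219.1], [281.4, 217.2]]
top flange ext [297.1 175. ] [317.6 195.1]
scene flange ext [270.6 228.9] [299.5 245.8]
[0.577, -0.0525] top [[306.2, 175.5], [310.2, 176.1], [308.0, 189.7], [304.0, 189.1]] scene [[294.4, 225.3], [290.0, 227.3], [277.4, 218.6], [281.7, 216.7]]
top flange ext [296.4 175.3] [316.9 195.4]
scene flange ext [270.9 228.3] [299.8 245.2]
[0.576, -0.05] top [[305.4, 175.8], [309.5, 176.4], [307.3, 190.0], [303.2, 189.4]] scene [[294.8, 224.7], [290.4, 226.7], [277.7, 218.0], [282.1, 216.1]]
top flange ext [295.7 175.6] [316.2 195.7]
scene flange ext [271.3 227.8] [300.1 244.6]
scene dark rows/cols
228 280 294; 229 280 294; 230 279 294; 231 277 295; 232 275 296; 233 274 297; 234 274 298; 235 273 299; 236 273 299; 237 273 299; 238 274 299; 239 275 299; 240 277 299; 241 278 298; 242 279 298; 243 280 297; 244 281 295; 245 281 293; 246 286 288; 
181 320 321; 182 320 327; 183 320 335; 184 319 335; 185 319 335; 186 319 334; 187 319 334; 188 319 334; 189 319 334; 190 318 334; 191 318 330; 192 321 330; 193 327 331;
```

```bash
cat >> h.py <<'E'
from scipy.spatial.transform import Rotation as Ro
def rot(q): return Ro.from_quat([q[1],q[2],q[3],q[0]])
def st():
    s=manip.get_state(); R=rot(s['ee_rot']).as_matrix()
    print('t',round(s['clock'],2),'pos',s['position'].round(4),'xyaw',round(float(np.arctan2(R[1,0],R[0,0])),4),'toolz',R[:,2].round(4),'F',s['contact_force'].round(1),'M',s['moment'].round(2),'w',round(s['width'],4),'q',s['qpos'].round(3)); return s,R
def go(target,xyaw):
    s,R=st()
    x=np.array([np.cos(xyaw),np.sin(xyaw),0]);z=np.array([0,0,-1.]);T=np.c_[x,np.cross(z,x),z]
    d=np.array(target)-s['position']
    print('shift tool cm (now axes)',(R.T@d*100).round(2),'dist cm',np.linalg.norm(d)*100)
    print('rotvec tool',Ro.from_matrix(R.T@T).as_rotvec().round(4),'shift in target axes',(T.T@d*100).round(2))
E
python3 - <<'E'
from h import *
print('tab',onz('top',[(334.2,186.7)],.144).round(4))
t=[.577,-.0545,.405]
go(t,1.4);go(t,1.4-np.pi)
E
```

```text
tab [[ 0.5629 -0.1449  0.144 ]]
t 1.3 pos [0.1422 0.5572 0.4047] xyaw 1.3211 toolz [-0.969   0.2471 -0.    ] F [ 0.5  0.5 -0. ] M [-0.09  0.03 -0.03] w 0.0851 q [ 1.2    0.276  1.505 -0.     1.361 -0.121]
shift tool cm (now axes) [-4.852e+01 -3.000e-02 -5.725e+01] dist cm 75.04777535581503
rotvec tool [-1.5699 -0.062  -0.062 ] shift in target axes [-5.289e+01  5.325e+01 -3.000e-02]
t 1.3 pos [0.1422 0.5572 0.4047] xyaw 1.3211 toolz [-0.969   0.2471 -0.    ] F [ 0.5  0.5 -0. ] M [-0.09  0.03 -0.03] w 0.0851 q [ 1.2    0.276  1.505 -0.     1.361 -0.121]
shift tool cm (now axes) [-4.852e+01 -3.000e-02 -5.725e+01] dist cm 75.04777535581503
rotvec tool [-0.0862  2.1811  2.1812] shift in target axes [ 5.289e+01 -5.325e+01 -3.000e-02]
```

```bash
python3 - <<'E'
s=open('h.py').read().split('def st()')[0]+'''def st(p=True):
    s=manip.get_state(); R=rot(s['ee_rot']).as_matrix()
    yaw=float(np.arctan2(R[1,0],R[0,0]))
    if p: print('t',round(s['clock'],2),'pos',s['position'].round(4),'xyaw',round(yaw,4),'tooly',R[:,1].round(4),'F',s['contact_force'].round(1),'M',s['moment'].round(2),'w',round(s['width'],4),'q',s['qpos'].round(3))
    return s,R,yaw
def T(yaw):
    x=np.array([np.cos(yaw),np.sin(yaw),0]);y=np.array([0,0,-1.]);return np.c_[x,y,np.cross(x,y)]
def go(target,xyaw):
    s,R,yw=st(); d=np.array(target)-s['position']
    print('shift cm now axes',(R.T@d*100).round(2),'dist',(np.linalg.norm(d)*100).round(2),'target axes',(T(xyaw).T@d*100).round(2))
    print('rotvec',Ro.from_matrix(R.T@T(xyaw)).as_rotvec().round(4))
'''
open('h.py','w').write(s)
E
python3 - <<'E'
from h import *
s,R,yw=st()
d=(np.array([.577,-.0545,.405])-s['position'])/17*100; print(d)
for k in range(17): print((T(yw-.18*k).T@d).round(2))
E
```

```text
t 1.3 pos [0.1422 0.5572 0.4047] xyaw 1.3211 tooly [ 0.  0. -1.] F [ 0.5  0.5 -0. ] M [-0.09  0.03 -0.03] w 0.0851 q [ 1.2    0.276  1.505 -0.     1.361 -0.121]
[ 2.55789402e+00 -3.59800610e+00  1.69751447e-03]
[-2.85 -0.   -3.37]
[-2.21 -0.   -3.82]
[-1.48 -0.   -4.16]
[-0.72 -0.   -4.36]
[ 0.07 -0.   -4.41]
[ 0.86 -0.   -4.33]
[ 1.62 -0.   -4.1 ]
[ 2.33 -0.   -3.75]
[ 2.97 -0.   -3.27]
[ 3.5  -0.   -2.69]
[ 3.93 -0.   -2.01]
[ 4.23 -0.   -1.28]
[ 4.39 -0.   -0.5 ]
[ 4.4  -0.    0.29]
[ 4.28 -0.    1.08]
[ 4.02 -0.    1.82]
[ 3.63 -0.    2.52]
```

Call:
{"api": "arm_command", "payload": {
  "increments": [0,0.18,0,-2.85,0,-3.37,0,0,0.18,0,-2.2,0,-3.8,0,0,0.18,0,-1.5,0,-4.15,0,0,0.18,0,-0.7,0,-4.35,0,0,0.18,0,0.07,0,-4.4,0,0,0.18,0,0.86,0,-4.33,0,0,0.18,0,1.6,0,-4.1,0,0,0.18,0,2.3,0,-3.75,0],
  "grip_force": 60
}}

```text
clock: 2.3
position: [0.3464, 0.2683, 0.4049]
ee_rot: [0.706, -0.706, 0.044, -0.044]
contact_force: [0.3, -0.8, -0.1]
width: 0.0852
```

Call:
{"api": "arm_command", "payload": {
  "increments": [0,0.18,0,3.0,0,-3.3,0,0,0.18,0,3.5,0,-2.7,0,0,0.18,0,3.9,0,-2.0,0,0,0.18,0,4.2,0,-1.3,0,0,0.18,0,4.4,0,-0.5,0,0,0.18,0,4.4,0,0.3,0,0,0.18,0,4.3,0,1.1,0,0,0.18,0,4.0,0,1.8,0]
}}

```text
clock: 3.3
position: [0.551, -0.0198, 0.4048]
ee_rot: [0.502, -0.501, 0.499, -0.499]
contact_force: [-0.4, 0.9, 1.5]
width: 0.0853
```

```bash
python3 - <<'E'
from h import *
go([.577,-.0545,.405],-1.743)
E
```

```text
t 3.3 pos [ 0.551  -0.0198  0.4048] xyaw -1.5652 tooly [ 4.e-04  3.e-04 -1.e+00] F [-0.4  0.9  1.5] M [-0.04  0.02 -0.  ] w 0.0853 q [-0.162  0.24   1.555  0.     1.346  1.403]
shift cm now axes [ 3.48 -0.02  2.58] dist 4.33 target axes [ 2.97 -0.02  3.15]
rotvec [-0.0004  0.1778 -0.0003]
```

Call:
{"api": "arm_command", "payload": {
  "increments": [0,0.178,0,3.48,0,2.58,0,0,0,0,0,4.0,0,0,0,0,0,0,4.0,0,0,0,0,0,0,2.0,0,0.2,0,0,0,0,0,0,0.3]
}}

```text
clock: 3.92
position: [0.5759, -0.0529, 0.303]
ee_rot: [0.456, -0.458, 0.541, -0.539]
contact_force: [0.3, -0.6, 0.8]
width: 0.0596
```

```bash
python3 - <<'E'
from h import *
go([.577,-.0545,.291],-1.743)
a=save('top','top1');b=save('scene','scene1')
cv2.imwrite('pics/t1z.png',cv2.resize(a[140:230,260:370,::-1],None,fx=5,fy=5,interpolation=2));cv2.imwrite('pics/s1z.png',cv2.resize(b[150:300,215:345,::-1],None,fx=4,fy=4,interpolation=2))
E
```

```text
t 3.92 pos [ 0.5759 -0.0529  0.303 ] xyaw -1.7371 tooly [-0.004  0.001 -1.   ] F [ 0.3 -0.6  0.8] M [-0.   -0.01  0.03] w 0.0596 q [-0.212  0.355  1.653  0.     1.138  1.525]
shift cm now axes [0.14 1.2  0.14] dist 1.21 target axes [0.14 1.2  0.13]
rotvec [ 0.0041  0.0059 -0.0003]
```

View pics/s1z.png

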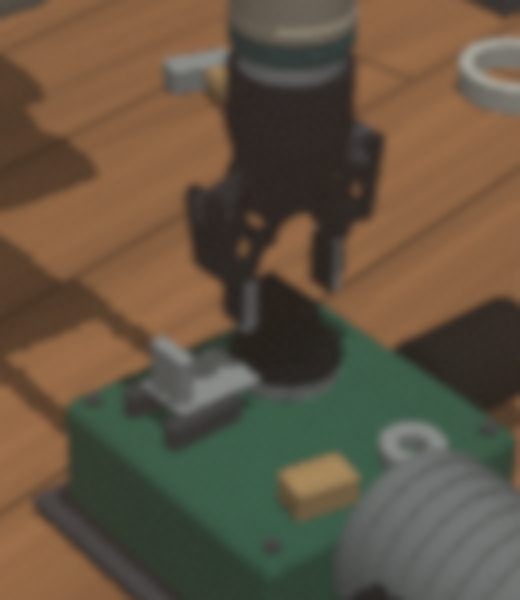

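The scene zoom shows the pads at (240,305) and (328,265), straddling the bar at (285,300), with nothing else nearby. I'll go down and close gently.

Call:
{"api": "arm_command", "payload": {
  "increments": [0,0,0,0.1,1.1,0.1,0.3,0,0,0,0,0,0,0.3,0,0,0,0,0,0,0.6,0,0,0,0,0,0,0.7],
  "grip_force": 20
}}

```text
clock: 4.53
position: [0.5774, -0.0541, 0.294]
ee_rot: [-0.457, 0.457, -0.54, 0.54]
contact_force: [-0.0, 0.2, 0.2]
width: 0.0258
```

```bash
python3 - <<'E'
from h import *
go([.577,-.0545,.291],-1.743)
E
```

```text
t 4.53 pos [ 0.5774 -0.0541  0.294 ] xyaw -1.737 tooly [ 7.e-04 -0.e+00 -1.e+00] F [-0.   0.2  0.2] M [-0.01 -0.05  0.01] w 0.0258 q [-0.213  0.364  1.664  0.     1.113  1.524]
shift cm now axes [ 0.05  0.3  -0.03] dist 0.31 target axes [ 0.05  0.3  -0.03]
rotvec [-0.0007  0.006  -0.0001]
```

Call:
{"api": "arm_command", "payload": {
  "increments": [0,0,0,0,0.3,0,0.7,0,0,0,0,0,0,0.85,0,0,0,0,0,0,0.9,0,0,0,0,0,0,1],
  "grip_force": 20
}}

```text
clock: 5.03
position: [0.5773, -0.0532, 0.2906]
ee_rot: [0.457, -0.456, 0.541, -0.539]
contact_force: [0.4, 5.1, -0.2]
width: 0.0137
```

```bash
python3 - <<'E'
from h import *
go([.577,-.0545,.291],-1.743)
E
```

```text
t 5.03 pos [ 0.5773 -0.0532  0.2906] xyaw -1.7374 tooly [-1.0e-04  2.4e-03 -1.0e+00] F [ 0.4  5.1 -0.2] M [ 0.93 -0.11 -0.05] w 0.0137 q [-0.213  0.368  1.668  0.003  1.107  1.524]
shift cm now axes [ 0.13 -0.04 -0.01] dist 0.14 target axes [ 0.13 -0.04 -0.  ]
rotvec [ 0.0005  0.0056 -0.0024]
```

Call:
{"api": "arm_command", "payload": {
  "increments": [0,0,0,-0.1,0,0,1,0,0,0,0,0,0,1],
  "grip_force": 40
}}

```text
clock: 5.28
position: [0.5774, -0.0528, 0.2907]
ee_rot: [0.457, -0.457, 0.54, -0.54]
contact_force: [-1.4, 4.1, 0.0]
width: 0.0132
```

```bash
python3 - <<'E'
from h import *
st()
E
```

```text
t 5.28 pos [ 0.5774 -0.0528  0.2907] xyaw -1.737 tooly [-3.e-04  6.e-04 -1.e+00] F [-1.4  4.1  0. ] M [ 0.73 -0.01  0.02] w 0.0132 q [-2.110e-01  3.680e-01  1.668e+00  1.000e-03  1.107e+00  1.525e+00]
```

Call:
{"api": "arm_command", "payload": {
  "increments": [0,0,0,-0.12,0,0,1,0,0,0,0,0,0,1]
}}

```text
clock: 5.52
position: [0.5774, -0.0523, 0.2906]
ee_rot: [-0.456, 0.457, -0.54, 0.54]
contact_force: [-1.3, 0.7, 1.2]
width: 0.0134
```

```bash
python3 - <<'E'
from h import *
st()
E
```

```text
t 5.53 pos [ 0.5774 -0.0523  0.2906] xyaw -1.7367 tooly [-7.0e-04 -1.2e-03 -1.0e+00] F [-1.3  0.7  1.2] M [ 0.12  0.21 -0.01] w 0.0134 q [-2.100e-01  3.680e-01  1.668e+00 -1.000e-03  1.107e+00  1.527e+00]
```

Call:
{"api": "arm_command", "payload": {
  "increments": [0,0,0,0,-0.25,0,1,0,0,0,0,-0.25,0,1,0,0,0,0,-0.25,0,1,0,0,0,0,-0.3,0,1,0,0,0,0,0,0,1,0,0,0,0,0,0,1],
  "grip_force": 60
}}

```text
clock: 6.28
position: [0.5774, -0.0523, 0.301]
ee_rot: [-0.456, 0.457, -0.54, 0.54]
contact_force: [0.4, -4.3, -10.7]
width: 0.0133
```

```bash
python3 - <<'E'
from h import *
st()
E
```

```text
t 6.28 pos [ 0.5774 -0.0523  0.301 ] xyaw -1.7368 tooly [-7.e-04 -9.e-04 -1.e+00] F [  0.4  -4.3 -10.7] M [-0.75 -0.03 -0.07] w 0.0133 q [-2.100e-01  3.580e-01  1.654e+00 -1.000e-03  1.130e+00  1.527e+00]
```

Call:
{"api": "arm_command", "payload": {
  "increments": [0,-0.06,0,0,0,0,1,0,-0.06,0,0,0,0,1,0,0,0,0,0,0,1]
}}

```text
clock: 6.65
position: [0.5775, -0.0524, 0.301]
ee_rot: [-0.488, 0.489, -0.511, 0.512]
contact_force: [0.4, -5.2, -12.1]
width: 0.0134
```

```bash
python3 - <<'E'
from h import *
st()
E
```

```text
t 6.65 pos [ 0.5775 -0.0524  0.301 ] xyaw -1.6173 tooly [-7.0e-04 -1.3e-03 -1.0e+00] F [  0.4  -5.2 -12.1] M [-0.92  0.    0.05] w 0.0134 q [-0.21   0.358  1.654 -0.002  1.13   1.408]
```

Call:
{"api": "arm_command", "payload": {
  "increments": [0,-0.14,0,0.06,0,0,1,0,-0.14,0,0,0,0,1,0,-0.14,0,0,0,0,1,0,-0.14,0,0,0,0,1,0,0,0,0,0,0,1]
}}

```text
clock: 7.28
position: [0.5777, -0.0533, 0.3012]
ee_rot: [-0.61, 0.611, -0.356, 0.357]
contact_force: [0.5, -6.3, -10.2]
width: 0.0129
```

```bash
python3 - <<'E'
from h import *
s,R,y=st(); print(R.T@s['contact_force'],R.T@s['moment'])
E
```

```text
t 7.28 pos [ 0.5777 -0.0533  0.3012] xyaw -1.0568 tooly [ 1.0e-04 -2.2e-03 -1.0e+00] F [  0.5  -6.3 -10.2] M [-1.12 -0.07  0.03] w 0.0129 q [-0.211  0.358  1.653 -0.002  1.13   0.847]
[ 5.71293168 10.25512185 -2.60433567] [-0.48770281 -0.02642203 -1.0116343 ]
```

Call:
{"api": "arm_command", "payload": {
  "increments": [0,-0.1,0,0.09,0,-0.05,1,0,0,0,0,0.15,0,1,0,0,0,0,0.15,0,1,0,0,0,0,0,0,1]
}}

```text
clock: 7.78
position: [0.5777, -0.0538, 0.2987]
ee_rot: [-0.627, 0.628, -0.326, 0.326]
contact_force: [-0.6, -5.2, -6.7]
width: 0.0132
```

```bash
python3 - <<'E'
from h import *
s,R,y=st(); print(R.T@s['contact_force'],R.T@s['moment'])
E
```

```text
t 7.78 pos [ 0.5777 -0.0538  0.2987] xyaw -0.9578 tooly [ 6.e-04 -8.e-04 -1.e+00] F [-0.6 -5.2 -6.7] M [-0.97  0.05 -0.09] w 0.0132 q [-2.130e-01  3.600e-01  1.657e+00 -1.000e-03  1.124e+00  7.460e-01]
[ 3.88729371  6.70017642 -3.46326113] [-0.59662332  0.08473869 -0.76290769]
```

Call:
{"api": "arm_command", "payload": {
  "increments": [0,0,0,0.06,0.1,-0.04,1,0,0,0,0,0.1,0,1,0,0,0,0,0,0,1]
}}

```text
clock: 8.15
position: [0.5775, -0.0541, 0.2983]
ee_rot: [0.628, -0.627, 0.325, -0.326]
contact_force: [-4.3, -3.5, 5.5]
width: 0.0131
```

```bash
python3 - <<'E'
from h import *
s,R,y=st(); print(R.T@s['contact_force'],R.T@s['moment'])
E
```

```text
t 8.15 pos [ 0.5775 -0.0541  0.2983] xyaw -0.9575 tooly [ 0.0015  0.     -1.    ] F [-4.3 -3.5  5.5] M [-0.55  0.48 -0.05] w 0.0131 q [-0.214  0.36   1.658  0.     1.122  0.744]
[ 0.36032279 -5.52430838 -5.51624787] [-0.71323076  0.04743299 -0.17303343]
```

Call:
{"api": "arm_command", "payload": {
  "increments": [0,-0.03,0,0,0,0,1,0,-0.03,0,0,0,0,1,0,0,0,0,0,0,1]
}}

```text
clock: 8.52
position: [0.5775, -0.0542, 0.2983]
ee_rot: [0.637, -0.637, 0.306, -0.307]
contact_force: [-3.6, -3.0, 5.4]
width: 0.0137
```

```bash
cat >> h.py <<'E'
def chk():
    s,R,y=st(); print('turn',round(y+1.7368,4),'lift mm',round((s['position'][2]-.2906)*1e3,2),'Ft',(R.T@s['contact_force']).round(1),'Mt',(R.T@s['moment']).round(2))
E
python3 -c "from h import *;chk()"
```

```text
t 8.53 pos [ 0.5775 -0.0542  0.2983] xyaw -0.8972 tooly [ 1.7e-03 -1.0e-04 -1.0e+00] F [-3.6 -3.   5.4] M [-0.53  0.6   0.02] w 0.0137 q [-0.214  0.36   1.658  0.     1.122  0.684]
turn 0.8396 lift mm 7.68 Ft [ 0.1 -5.4 -4.6] Mt [-0.8  -0.02 -0.04]
```

Call:
{"api": "arm_command", "payload": {
  "increments": [0,-0.03,0,0,0,0,1,0,-0.03,0,0,0,0,1,0,0,0,0,0,0,1]
}}

```text
clock: 8.9
position: [0.5776, -0.0542, 0.2982]
ee_rot: [0.646, -0.646, 0.287, -0.288]
contact_force: [-4.2, -3.3, 4.6]
width: 0.0134
```

```bash
python3 -c "from h import *;chk()"
```

```text
t 8.9 pos [ 0.5776 -0.0542  0.2982] xyaw -0.8373 tooly [ 1.9e-03 -2.0e-04 -1.0e+00] F [-4.2 -3.3  4.6] M [-0.65  0.54  0.01] w 0.0134 q [-0.214  0.361  1.658  0.     1.121  0.624]
turn 0.8995 lift mm 7.64 Ft [-0.3 -4.6 -5.3] Mt [-0.83 -0.01 -0.12]
```

Call:
{"api": "arm_command", "payload": {
  "increments": [0,-0.03,0,0,0,0,1,0,-0.03,0,0,0,0,1,0,0,0,0,0,0,1]
}}

```text
clock: 9.28
position: [0.5777, -0.0543, 0.2981]
ee_rot: [0.655, -0.654, 0.267, -0.269]
contact_force: [-2.8, -4.2, 3.5]
width: 0.0129
```

```bash
python3 -c "from h import *;chk()"
```

```text
t 9.28 pos [ 0.5777 -0.0543  0.2981] xyaw -0.7774 tooly [ 2.1e-03 -4.0e-04 -1.0e+00] F [-2.8 -4.2  3.5] M [-0.64  0.43 -0.04] w 0.0129 q [-0.214  0.361  1.658  0.     1.121  0.564]
turn 0.9594 lift mm 7.48 Ft [ 0.9 -3.5 -4.9] Mt [-0.76  0.04 -0.15]
```

Call:
{"api": "arm_command", "payload": {
  "increments": [0,-0.03,0,0,0,0,1,0,-0.03,0,0,0,0,1,0,0,0,0,0,0,1]
}}

```text
clock: 9.65
position: [0.5778, -0.0543, 0.2976]
ee_rot: [0.662, -0.662, 0.248, -0.249]
contact_force: [-2.9, -3.9, 3.1]
width: 0.0132
```

```bash
python3 -c "from h import *;chk()"
```

```text
t 9.65 pos [ 0.5778 -0.0543  0.2976] xyaw -0.7175 tooly [ 2.e-03 -5.e-04 -1.e+00] F [-2.9 -3.9  3.1] M [-0.63  0.35  0.01] w 0.0132 q [-0.214  0.361  1.658 -0.     1.12   0.504]
turn 1.0193 lift mm 6.98 Ft [ 0.4 -3.1 -4.9] Mt [-0.7  -0.01 -0.15]
```

Call:
{"api": "arm_command", "payload": {
  "increments": [0,-0.03,0,0,0,0,1,0,-0.03,0,0,0,0,1,0,0,0,0,0,0,1],
  "grip_force": 80
}}

```text
clock: 10.02
position: [0.5781, -0.0544, 0.2954]
ee_rot: [0.669, -0.669, 0.228, -0.228]
contact_force: [2.7, -4.6, -8.3]
width: 0.0131
```

```bash
python3 -c "from h import *;chk()"
```

```text
t 10.03 pos [ 0.5781 -0.0544  0.2954] xyaw -0.657 tooly [ 6.e-04 -1.e-04 -1.e+00] F [ 2.7 -4.6 -8.3] M [-0.88 -0.42  0.04] w 0.0131 q [-0.214  0.364  1.66  -0.     1.117  0.443]
turn 1.0798 lift mm 4.83 Ft [ 5.   8.3 -2. ] Mt [-0.44 -0.04 -0.87]
```

The knob dropped from 7.0 to 4.8 mm at turn 1.08, and the spring now pulls on the tool (Fz −8 N), so the pin is in the notch. I'll follow it down.

Call:
{"api": "arm_command", "payload": {
  "increments": [0,0,0,0,0.15,0,1,0,0,0,0,0.15,0,1,0,0,0,0,0,0,1]
}}

```text
clock: 10.4
position: [0.578, -0.0543, 0.2929]
ee_rot: [0.669, -0.669, 0.228, -0.228]
contact_force: [2.8, -4.9, -7.3]
width: 0.0132
```

```bash
python3 -c "from h import *;chk()"
```

```text
t 10.4 pos [ 0.578  -0.0543  0.2929] xyaw -0.6571 tooly [ 1.e-03 -1.e-04 -1.e+00] F [ 2.8 -4.9 -7.3] M [-0.94 -0.49  0.06] w 0.0132 q [-0.214  0.366  1.664  0.     1.111  0.443]
turn 1.0797 lift mm 2.34 Ft [ 5.2  7.3 -2.2] Mt [-0.44 -0.06 -0.96]
```

Call:
{"api": "arm_command", "payload": {
  "increments": [0,0,0,0,0.1,0,1,0,0,0,0,0.1,0,1,0,0,0,0,0.05,0,1,0,0,0,0,0,0,1]
}}

```text
clock: 10.9
position: [0.578, -0.0543, 0.2909]
ee_rot: [0.669, -0.669, 0.228, -0.229]
contact_force: [2.1, -5.0, -4.9]
width: 0.0128
```

```bash
python3 -c "from h import *;chk()"
```

```text
t 10.9 pos [ 0.578  -0.0543  0.2909] xyaw -0.657 tooly [ 1.2e-03 -2.0e-04 -1.0e+00] F [ 2.1 -5.  -4.9] M [-0.92 -0.4   0.07] w 0.0128 q [-0.214  0.368  1.667  0.     1.106  0.443]
turn 1.0798 lift mm 0.25 Ft [ 4.7  4.9 -2.6] Mt [-0.49 -0.07 -0.88]
```

Call:
{"api": "arm_command", "payload": {
  "increments": [0,0,0,0,0,0,0.85,0,0,0,0,0,0,0.7,0,0,0,0,0,0,0.6,0,0,0,0,0,0,0.6],
  "grip_force": 20
}}

```text
clock: 11.4
position: [0.5776, -0.0538, 0.2912]
ee_rot: [0.67, -0.669, 0.228, -0.228]
contact_force: [0.3, 0.6, -0.3]
width: 0.0342
```

```bash
python3 -c "from h import *;chk()"
```

```text
t 11.4 pos [ 0.5776 -0.0538  0.2912] xyaw -0.6571 tooly [ 4.e-04  1.e-03 -1.e+00] F [ 0.3  0.6 -0.3] M [ 0.03  0.01 -0.  ] w 0.0342 q [-2.130e-01  3.670e-01  1.667e+00  1.000e-03  1.107e+00  4.430e-01]
turn 1.0797 lift mm 0.57 Ft [-0.1  0.3  0.7] Mt [0.02 0.   0.02]
```

Call:
{"api": "arm_command", "payload": {
  "increments": [0,0,0,0,-3.0,0,0.6,0,0,0,0,-4.0,0,0.6,0,0,0,0,0,0,0.8]
}}

```text
clock: 11.78
position: [0.5786, -0.0542, 0.3644]
ee_rot: [0.67, -0.669, 0.225, -0.231]
contact_force: [0.0, -0.2, -1.1]
width: 0.0181
```

```bash
python3 - <<'E'
from h import *
go([.5577,-.1736,.36],-.168)
a=save('top','top2');b=save('scene','scene2')
cv2.imwrite('pics/s2z.png',cv2.resize(b[190:300,215:345,::-1],None,fx=5,fy=5,interpolation=2))
E
```

```text
t 11.78 pos [ 0.5786 -0.0542  0.3644] xyaw -0.6569 tooly [ 7.5e-03 -9.0e-04 -1.0e+00] F [ 0.  -0.2 -1.1] M [0.02 0.01 0.01] w 0.0181 q [-2.130e-01  3.080e-01  1.561e+00  1.000e-03  1.265e+00  4.430e-01]
shift cm now axes [  5.64   0.43 -10.74] dist 12.13 target axes [ -0.06   0.44 -12.12]
rotvec [-0.0022 -0.4889  0.0073]
```

View pics/s2z.png

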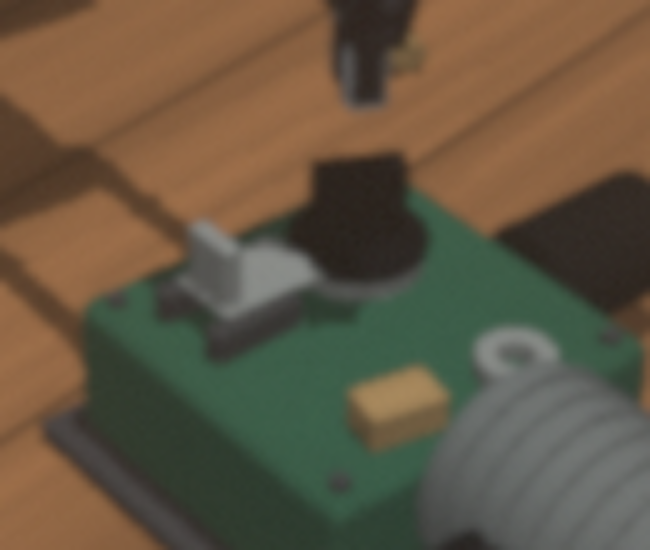

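The scene zoom shows the knob turned, with the bar top at (360,160), and the flange low on the collar. The keeper tab is at (215,260), untouched. I'll check the flange level against the first picture.

```bash
python3 - <<'E'
from h import *
for f in('scene0','scene2'):
    b=cv2.imread('pics/%s.png'%f).max(2); m=(b<60);m[:228]=0;m[250:]=0;m[:,:265]=0;m[:,305:]=0
    ys,xs=np.nonzero(m); print(f,[(r,xs[ys==r].min(),xs[ys==r].max()) for r in (232,234,236,238,240,242,244,245,246) if (ys==r).any()])
E
```

```text
scene0 [(232, np.int64(275), np.int64(296)), (234, np.int64(273), np.int64(298)), (236, np.int64(273), np.int64(299)), (238, np.int64(274), np.int64(299)), (240, np.int64(277), np.int64(299)), (242, np.int64(279), np.int64(298)), (244, np.int64(281), np.int64(295)), (245, np.int64(281), np.int64(293)), (246, np.int64(286), np.int64(288))]
scene2 [(232, np.int64(275), np.int64(296)), (234, np.int64(272), np.int64(298)), (236, np.int64(271), np.int64(299)), (238, np.int64(273), np.int64(299)), (240, np.int64(277), np.int64(299)), (242, np.int64(278), np.int64(298)), (244, np.int64(280), np.int64(295)), (245, np.int64(281), np.int64(293)), (246, np.int64(287), np.int64(288))]
```

Call:
{"api": "arm_command", "payload": {
  "increments": [0,-0.1,0,1.13,0,-2.15,1,0,-0.1,0,0.89,0,-2.25,1,0,-0.1,0,0.66,0,-2.33,1,0,-0.1,0,0.42,0,-2.38,1,0,-0.09,0,0.18,0,-2.42,1,0,0,0,0,0,0,1,0,0,0,0,0,0,1]
}}

```text
clock: 12.75
position: [0.5558, -0.1729, 0.3597]
ee_rot: [0.705, -0.704, 0.06, -0.059]
contact_force: [0.4, 0.6, -0.5]
width: -0.0001
```

```bash
python3 - <<'E'
from h import *
go([.5577,-.1736,.291],-.168)
a=save('top','top3');b=save('scene','scene3')
cv2.imwrite('pics/z3.png',np.hstack([cv2.resize(b[170:300,215:345,::-1],(400,400),interpolation=2),cv2.resize(a[140:230,270:360,::-1],(400,400),interpolation=2)]))
E
```

```text
t 12.75 pos [ 0.5558 -0.1729  0.3597] xyaw -0.1682 tooly [-0.0017  0.0018 -1.    ] F [ 0.4  0.6 -0.5] M [ 0.03 -0.04  0.02] w -0.0001 q [-4.210e-01  3.150e-01  1.563e+00  1.000e-03  1.266e+00 -2.540e-01]
shift cm now axes [ 0.22  6.87 -0.05] dist 6.87 target axes [ 0.2   6.87 -0.04]
rotvec [-0.0015 -0.0002 -0.0019]
```

View pics/z3.png

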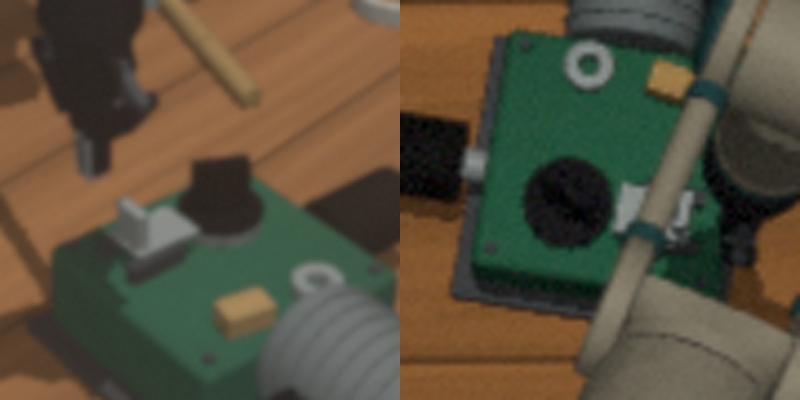

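The flange rows match the start picture, so the knob is fully home. The closed fingers are behind the tab, seen at (90,175) with the tab at (130,225). Now I'll lower behind the tab.

Call:
{"api": "arm_command", "payload": {
  "increments": [0,0,0,0.2,3.0,0,1,0,0,0,0,2.0,0,1,0,0,0,0,1.4,0,1,0,0,0,0,0,0,1]
}}

```text
clock: 13.35
position: [0.5577, -0.1732, 0.2957]
ee_rot: [0.705, -0.704, 0.06, -0.058]
contact_force: [-0.2, -0.1, -0.1]
width: -0.0001
```

```bash
python3 - <<'E'
from h import *
go([.5629,-.143,.295],-.168)
b=save('scene','scene4')
cv2.imwrite('pics/z4.png',cv2.resize(b[180:290,215:325,::-1],(560,560),interpolation=2))
E
```

```text
t 13.35 pos [ 0.5577 -0.1732  0.2957] xyaw -0.1665 tooly [-0.002   0.0011 -1.    ] F [-0.2 -0.1 -0.1] M [-0.   -0.04 -0.02] w -0.0001 q [-0.42   0.369  1.651  0.     1.124 -0.254]
shift cm now axes [0.01 0.07 3.06] dist 3.06 target axes [0.   0.07 3.06]
rotvec [-0.0008  0.0015 -0.0022]
```

View pics/z4.png

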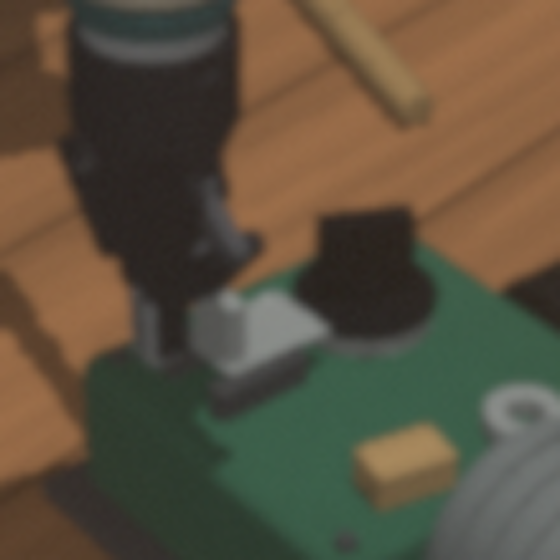

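The fingers stand right behind the tab in the scene zoom, at (160,330) with the tab at (220,330). Pushing along tool +z.

Call:
{"api": "arm_command", "payload": {
  "increments": [0,0,0,0,0,0.5,1,0,0,0,0,0,0.4,1,0,0,0,0,0,0.3,1,0,0,0,0,0,0.3,1,0,0,0,0,0,0.3,1]
}}

```text
clock: 14.02
position: [0.561, -0.1558, 0.2968]
ee_rot: [0.705, -0.705, 0.059, -0.059]
contact_force: [-0.1, -0.7, -0.1]
width: 0.0003
```

```bash
cat >> h.py <<'E'
def push():
    s,R,y=st(); print('along',round(float(s['position'][:2]@[.166,.986])*1e3,2),'Ft',(R.T@s['contact_force']).round(1))
E
python3 -c "from h import *;push()"
```

```text
t 14.03 pos [ 0.561  -0.1558  0.2968] xyaw -0.167 tooly [ 2.e-04 -0.e+00 -1.e+00] F [-0.1 -0.7 -0.1] M [-0.13  0.05 -0.01] w 0.0003 q [-0.39   0.365  1.654  0.     1.122 -0.223]
along -60.53 Ft [-0.   0.1 -0.7]
```

Call:
{"api": "arm_command", "payload": {
  "increments": [0,0,0,0,0,0.25,1,0,0,0,0,0,0.25,1,0,0,0,0,0,0.25,1,0,0,0,0,0,0,1]
}}

```text
clock: 14.52
position: [0.5623, -0.1485, 0.2968]
ee_rot: [0.705, -0.705, 0.059, -0.059]
contact_force: [-0.7, -1.1, 0.1]
width: -0.0002
```

```bash
python3 -c "from h import *;push()"
```

```text
t 14.53 pos [ 0.5623 -0.1485  0.2968] xyaw -0.1669 tooly [ 3.e-04  1.e-04 -1.e+00] F [-0.7 -1.1  0.1] M [-0.3   0.04 -0.01] w -0.0002 q [-0.378  0.364  1.656  0.     1.121 -0.211]
along -53.11 Ft [-0.5 -0.1 -1.2]
```

Call:
{"api": "arm_command", "payload": {
  "increments": [0,0,0,0,0,0.25,1,0,0,0,0,0,0.25,1,0,0,0,0,0,0.25,1,0,0,0,0,0,0,1]
}}

```text
clock: 15.02
position: [0.5636, -0.1409, 0.2968]
ee_rot: [0.705, -0.704, 0.059, -0.059]
contact_force: [-0.1, -1.7, 0.4]
width: -0.0003
```

```bash
python3 - <<'E'
from h import *
push()
b=save('scene','scene5')
cv2.imwrite('pics/z5.png',cv2.resize(b[180:290,215:325,::-1],(560,560),interpolation=2))
E
```

```text
t 15.03 pos [ 0.5636 -0.1409  0.2968] xyaw -0.1669 tooly [ 5.e-04  5.e-04 -1.e+00] F [-0.1 -1.7  0.4] M [-0.26 -0.03  0.01] w -0.0003 q [-3.650e-01  3.630e-01  1.657e+00  1.000e-03  1.121e+00 -1.980e-01]
along -45.37 Ft [ 0.2 -0.4 -1.7]
```

View pics/z5.png

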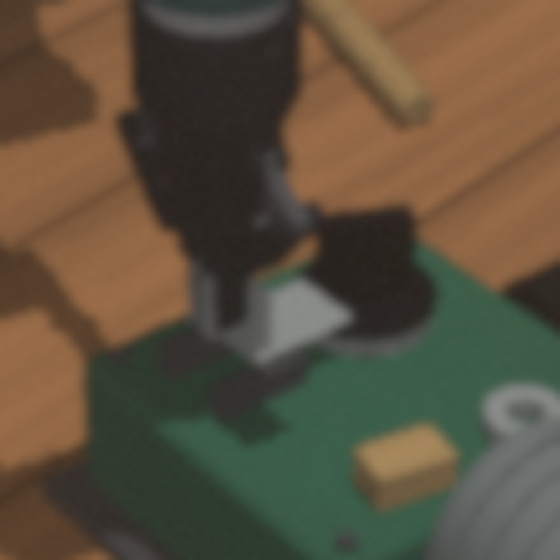

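The keeper plate now laps the flange, with its edge at (350,315), and the force is only about 2 N. I'll continue in smaller steps to the stop.

Call:
{"api": "arm_command", "payload": {
  "increments": [0,0,0,0,0,0.2,1,0,0,0,0,0,0.2,1,0,0,0,0,0,0.1,1,0,0,0,0,0,0,1]
}}

```text
clock: 15.58
position: [0.5644, -0.1362, 0.2967]
ee_rot: [0.705, -0.705, 0.059, -0.059]
contact_force: [0.5, -2.4, 2.4]
width: -0.0002
```

```bash
python3 -c "from h import *;push()"
```

```text
t 15.57 pos [ 0.5644 -0.1362  0.2967] xyaw -0.1669 tooly [ 4.e-04  2.e-04 -1.e+00] F [ 0.5 -2.4  2.4] M [-0.35 -0.14 -0.08] w -0.0002 q [-0.357  0.363  1.658  0.     1.12  -0.19 ]
along -40.6 Ft [ 0.9 -2.4 -2.2]
```

Call:
{"api": "arm_command", "payload": {
  "increments": [0,0,0,0,0,0.1,1,0,0,0,0,0,0.1,1,0,0,0,0,0,0,1]
}}

```text
clock: 15.95
position: [0.5647, -0.1343, 0.2967]
ee_rot: [-0.705, 0.705, -0.059, 0.059]
contact_force: [0.9, -1.9, 1.3]
width: -0.0
```

```bash
python3 -c "from h import *;push()"
```

```text
t 15.95 pos [ 0.5647 -0.1343  0.2967] xyaw -0.1669 tooly [ 4.e-04 -1.e-04 -1.e+00] F [ 0.9 -1.9  1.3] M [-0.39 -0.14 -0.02] w -0.0 q [-0.353  0.363  1.658  0.     1.12  -0.187]
along -38.72 Ft [ 1.2 -1.3 -1.7]
```

Call:
{"api": "arm_command", "payload": {
  "increments": [0,0,0,0,0,0.1,1,0,0,0,0,0,0,1]
}}

```text
clock: 16.2
position: [0.5648, -0.134, 0.2967]
ee_rot: [-0.704, 0.705, -0.059, 0.059]
contact_force: [0.2, -6.2, 0.1]
width: -0.0002
```

```bash
python3 -c "from h import *;push()"
```

```text
t 16.2 pos [ 0.5648 -0.134   0.2967] xyaw -0.1667 tooly [ 1.0e-04 -1.8e-03 -1.0e+00] F [ 0.2 -6.2  0.1] M [-0.78 -0.04 -0.01] w -0.0002 q [-0.352  0.363  1.659 -0.002  1.12  -0.185]
along -38.33 Ft [ 1.3 -0.1 -6.1]
```

The slide stalled at TCP 81.4 mm from the axis (81 predicted) and the force is rising: that's the stop. One slight extra push will confirm it.

Call:
{"api": "arm_command", "payload": {
  "increments": [0,0,0,0,0,0.1,1,0,0,0,0,0,0.05,1,0,0,0,0,0,0,1]
}}

```text
clock: 16.58
position: [0.5649, -0.1334, 0.2968]
ee_rot: [-0.703, 0.706, -0.059, 0.059]
contact_force: [-0.2, -8.9, 0.7]
width: -0.0003
```

```bash
python3 -c "from h import *;push()"
```

```text
t 16.57 pos [ 0.5649 -0.1334  0.2968] xyaw -0.1663 tooly [-3.0e-04 -4.2e-03 -1.0e+00] F [-0.2 -8.9  0.7] M [-1.34  0.11 -0.01] w -0.0003 q [-0.35   0.363  1.659 -0.005  1.119 -0.182]
along -37.79 Ft [ 1.2 -0.7 -8.8]
```

Call:
{"api": "arm_command", "payload": {
  "increments": [0,0,0,0,0,-0.5,1,0,0,0,0,0,-1.5,1,0,0,0,0,-3.0,-0.5,1,0,0,0,0,-5.0,0,1,0,0,0,0,-4.0,-5.0,1,0,0,0,-3.0,0,-5.0,1,0,0,0,-3.0,0,-5.0,1,0,0,0,0,0,0,1]
}}

```text
clock: 17.58
position: [0.4744, -0.2961, 0.4155]
ee_rot: [0.705, -0.704, 0.061, -0.06]
contact_force: [0.4, 1.2, -0.7]
width: -0.0003
```

```bash
python3 - <<'E'
from h import *
st()
a=save('top','top6');b=save('scene','scene6')
cv2.imwrite('pics/z6.png',np.hstack([cv2.resize(b[190:300,215:325,::-1],(400,400),interpolation=2),cv2.resize(a[140:230,270:360,::-1],(400,400),interpolation=2)]))
E
```

```text
t 17.57 pos [ 0.4744 -0.2961  0.4155] xyaw -0.1726 tooly [-1.4e-03  3.0e-04 -1.0e+00] F [ 0.4  1.2 -0.7] M [-0.02 -0.04  0.01] w -0.0003 q [-6.820e-01  2.470e-01  1.519e+00 -1.000e-03  1.377e+00 -5.090e-01]
```

View pics/z6.png

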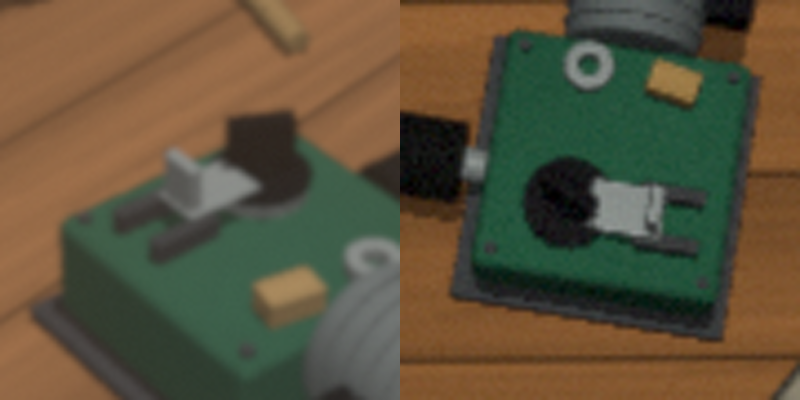

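```bash
python3 - <<'E'
from h import *
out=[]
for f,c in(('top0',(315,342)),('top6',(312,335))):
    a=cv2.imread('pics/%s.png'%f); k=(a.min(2)>85);k[:178]=0;k[196:]=0;k[:,:c[0]-5]=0;k[:,c[1]+2:]=0
    ys,xs=np.nonzero(k); r=[xs[ys==y].max()+.5 for y in range(184,190)]; l=[xs[ys==y].min()-.5 for y in range(184,190)]
    print(f,'right',r,'left',l)
    out.append((onz('top',[(np.mean(r),186.5)],.144)[0],onz('top',[(np.mean(l),186.5)],.112)[0]))
d=(np.array(out[1])-np.array(out[0]))*1e3; print('move mm (tab back, plate front):',(d[:,:2]@[.167,.986]).round(1))
E
```

```text
top0 right [np.float64(335.5), np.float64(335.5), np.float64(334.5), np.float64(334.5), np.float64(334.5), np.float64(334.5)] left [np.float64(318.5), np.float64(318.5), np.float64(318.5), np.float64(318.5), np.float64(318.5), np.float64(317.5)]
top6 right [np.float64(328.5), np.float64(328.5), np.float64(328.5), np.float64(328.5), np.float64(328.5), np.float64(328.5)] left [np.float64(313.5), np.float64(314.5), np.float64(314.5), np.float64(313.5), np.float64(313.5), np.float64(312.5)]
move mm (tab back, plate front): [21.3 16.1]
```

The picture-based travel is coarse at 3.4 mm/px and reads below 25 mm. I'll measure it sub-pixel with averaged frames before handing in.

```bash
python3 - <<'E'
from h import *
for n in('top','scene'):
    np.save('avg2_%s.npy'%n,np.mean([vision.get_image(n).astype(float) for _ in range(10)],0)[:,:,::-1])
a0=np.load('avg_top.npy').min(2);a1=np.load('avg2_top.npy').min(2)
print(a0[182:194,314:340].round().astype(int));print(a1[180:194,308:334].round().astype(int))
for i,nm in((0,'avg_scene'),(1,'avg2_scene')):
    b=np.load(nm+'.npy'); cv2.imwrite('pics/k%d.png'%i,cv2.resize(b[215:265,235:305].clip(0,255).astype(np.uint8),None,fx=9,fy=9,interpolation=2))
E
```

```text
[[ 23  22  23  30  40  74 130 133 131 130 130 130 115 105  88  69  66  70
   66  62  60  57  44  39  37  36]
 [ 22  19  25  28  46  87 133 137 138 137 137 137 135 133 131 129 129 131
  116 129 130 117  65  55  52  34]
 [ 20  22  24  27  57 104 133 136 137 137 138 136 137 136 136 137 136 132
  119 138 135 123  69  58  54  37]
 [ 23  22  24  31  61 115 136 138 138 137 136 136 136 136 136 136 135 126
   98 133 132 113  59  54  56  40]
 [ 23  24  25  33  74 137 139 139 140 139 137 137 137 136 136 136 136 125
  100 136 126  78  34  28  34  37]
 [ 25  23  23  31  75 139 140 138 139 139 138 137 137 137 137 136 136 124
   92 133 127  65  36  25  35  36]
 [ 25  23  23  30  75 135 140 139 138 139 139 139 138 138 137 137 132 112
  101 133 122  64  40  33  35  36]
 [ 22  23  27  41  87 136 140 140 140 139 138 138 138 137 138 137 132 113
  114 133 119  52  35  36  34  35]
 [ 23  23  27  57 106 138 141 140 140 140 139 139 139 139 138 137 129 105
  128 127 119  55  36  35  35  35]
 [ 22  22  25  58 107 132 136 137 141 140 140 139 139 139 139 138 127  79
   65  67  72  38  37  35  36  36]
 [ 20  21 
[... 1035 characters left out ...]
36 132 118
  134 133 119  58  36  32  34  35]
 [  8   8   6   7  19  49  98 135 138 138 137 137 137 136 136 136 128 104
  136 128 100  51  37  37  35  36]
 [ 19  10   8  19  51  88 132 139 140 138 138 138 137 138 138 135 126  93
  129 121  92  47  35  34  36  37]
 [ 21  19  21  39  77  88 130 136 139 139 137 138 138 138 137 135 125  75
   66  79  97  48  33  35  35  36]
 [ 24  20  19  21  36  50  82 108 134 137 133 131 133 134 137 138 127  80
   53  66  91  48  35  36  34  34]
 [ 21  23  22  19  22  25  31  42  55  56  56  65  88 109 135 138 133 116
   79  78  83  45  34  38  37  36]
 [ 23  21  23  23  23  19  18  31  24  21  24  25  34  44  59  70  69  71
   76  88  75  59  55  53  48  45]]
```

View pics/k0.png

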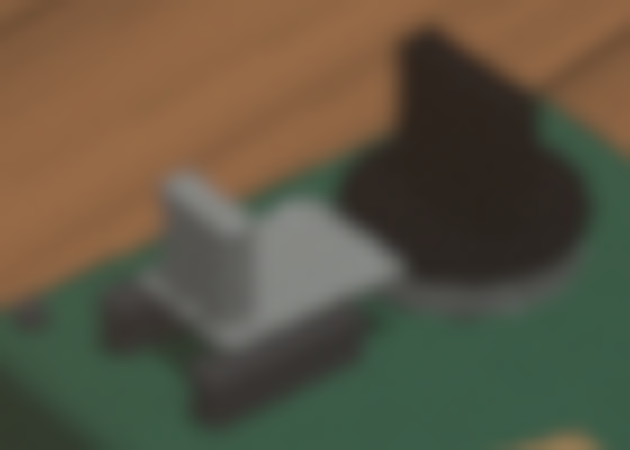

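View pics/k1.png

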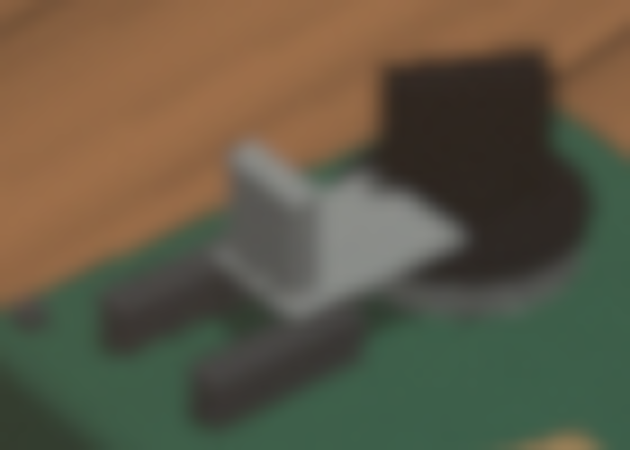

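```bash
python3 - <<'E'
from h import *
c=np.array([.5775,-.0535]);ex=np.array([.986,-.166]);ey=np.array([.166,.986])
for d in(.09,.065):
    p=np.r_[c-ey*d,.144]; print(d,proj('top',p).round(2),proj('scene',p).round(2))
# template shift of the keeper patch, before vs after
for n,(x0,y0,x1,y1),w in(('top',(326,181,338,193),10),('scene',(253,233,264,253),14)):
    A=np.load('avg_%s.npy'%n).astype(np.float32);B=np.load('avg2_%s.npy'%n).astype(np.float32)
    f=4;A=cv2.resize(A,None,fx=f,fy=f,interpolation=2);B=cv2.resize(B,None,fx=f,fy=f,interpolation=2)
    t=A[y0*f:y1*f,x0*f:x1*f]; S=B[(y0-w)*f:(y1+w)*f,(x0-w)*f:(x1+w)*f]
    r=cv2.matchTemplate(S,t,cv2.TM_CCOEFF_NORMED); m=cv2.minMaxLoc(r); s=np.array(m[3])/f-w
    q=proj(n,np.r_[c-ey*.09,.135])[0]; P=onz(n,[q,q+s],.135); print(n,'score',round(m[1],3),'shift px',s,'mm',((P[1]-P[0])[:2]@np.c_[ex,ey]*1e3).round(1))
E
```

```text
0.09 [[333.42 186.8 ]] [[256.52 237.57]]
0.065 [[326.16 185.69]] [[264.86 233.74]]
top score 0.978 shift px [-6.25 -1.  ] mm [ 0.2 21.7]
scene score 0.995 shift px [ 7.25 -3.25] mm [ 0.4 21.5]
```

Both views give about 21.6 mm of travel. That is either the stop (with the keeper not starting exactly at 0) or slightly short. At the stall I pushed with only 9 N, so I'll go back and press a little harder, well under 40 N, to make sure.

```bash
python3 - <<'E'
from h import *
go([.5610,-.1550,.296],-.168)
E
```

```text
t 18.68 pos [ 0.4769 -0.2933  0.4157] xyaw -0.1671 tooly [-0.e+00  1.e-04 -1.e+00] F [0.6 0.3 0.1] M [ 0.01  0.02 -0.04] w -0.0002 q [-0.676  0.247  1.518  0.     1.377 -0.509]
shift cm now axes [ 5.99 11.97 15.04] dist 20.13 target axes [ 5.98 11.97 15.05]
rotvec [-0.0001  0.0009 -0.    ]
```

Call:
{"api": "arm_command", "payload": {
  "increments": [0,0,0,2.0,0,4.0,1,0,0,0,2.0,0,4.0,1,0,0,0,2.0,3.0,4.0,1,0,0,0,0,4.0,1.5,1,0,0,0,0,3.0,0,1,0,0,0,0,1.5,0,1,0,0,0,0,0.4,0,1,0,0,0,0,0,0,1]
}}

```text
clock: 19.68
position: [0.5589, -0.1707, 0.2975]
ee_rot: [-0.704, 0.705, -0.059, 0.06]
contact_force: [0.4, 0.0, -0.0]
width: 0.0001
```

```bash
python3 -c "from h import *;push()"
```

```text
t 19.68 pos [ 0.5589 -0.1707  0.2975] xyaw -0.1676 tooly [ 1.5e-03 -6.0e-04 -1.0e+00] F [ 0.4  0.  -0. ] M [-0.07 -0.    0.03] w 0.0001 q [-0.415  0.367  1.649  0.     1.124 -0.248]
along -75.5 Ft [0.4 0.  0.1]
```

Call:
{"api": "arm_command", "payload": {
  "increments": [0,0,0,0,0,1.0,1,0,0,0,0,0,1.0,1,0,0,0,0,0,0.8,1,0,0,0,0,0,0.5,1,0,0,0,0,0,0,1,0,0,0,0,0,0,1]
}}

```text
clock: 20.42
position: [0.5641, -0.1377, 0.2967]
ee_rot: [-0.705, 0.705, -0.059, 0.059]
contact_force: [-0.5, -0.2, 0.1]
width: 0.0001
```

```bash
python3 -c "from h import *;push()"
```

```text
t 20.43 pos [ 0.5641 -0.1377  0.2967] xyaw -0.1669 tooly [ 0.e+00 -1.e-04 -1.e+00] F [-0.5 -0.2  0.1] M [-0.04 -0.05  0.01] w 0.0001 q [-0.359  0.363  1.658 -0.     1.12  -0.192]
along -42.1 Ft [-0.5 -0.1 -0.3]
```

Call:
{"api": "arm_command", "payload": {
  "increments": [0,0,0,0,0,0.2,1,0,0,0,0,0,0.2,1,0,0,0,0,0,0.1,1,0,0,0,0,0,0,1]
}}

```text
clock: 20.92
position: [0.5647, -0.1337, 0.2967]
ee_rot: [-0.704, 0.706, -0.059, 0.059]
contact_force: [-1.0, -4.8, -0.4]
width: -0.0
```

```bash
python3 -c "from h import *;push()"
```

```text
t 20.93 pos [ 0.5647 -0.1337  0.2967] xyaw -0.1665 tooly [-5.0e-04 -2.9e-03 -1.0e+00] F [-1.  -4.8 -0.4] M [-0.84  0.22  0.01] w -0.0 q [-0.351  0.363  1.659 -0.003  1.12  -0.184]
along -38.13 Ft [-0.2  0.4 -4.9]
```

Call:
{"api": "arm_command", "payload": {
  "increments": [0,0,0,0,0,0.15,1,0,0,0,0,0,0.1,1,0,0,0,0,0,0,1]
}}

```text
clock: 21.3
position: [0.5649, -0.1329, 0.2968]
ee_rot: [-0.702, 0.707, -0.059, 0.058]
contact_force: [-2.1, -10.5, -1.2]
width: -0.0
```

```bash
python3 - <<'E'
from h import *
push()
a=save('top','top7');b=save('scene','scene7')
cv2.imwrite('pics/z7.png',np.hstack([cv2.resize(b[205:265,225:285,::-1],(400,400),interpolation=2),cv2.resize(b[150:280,205:335,::-1],(400,400),interpolation=2)]))
E
```

```text
t 21.3 pos [ 0.5649 -0.1329  0.2968] xyaw -0.1659 tooly [-0.0012 -0.0071 -1.    ] F [ -2.1 -10.5  -1.2] M [-1.69  0.42 -0.06] w -0.0 q [-0.349  0.362  1.659 -0.008  1.119 -0.179]
along -37.23 Ft [ -0.3   1.3 -10.7]
```

View pics/z7.png

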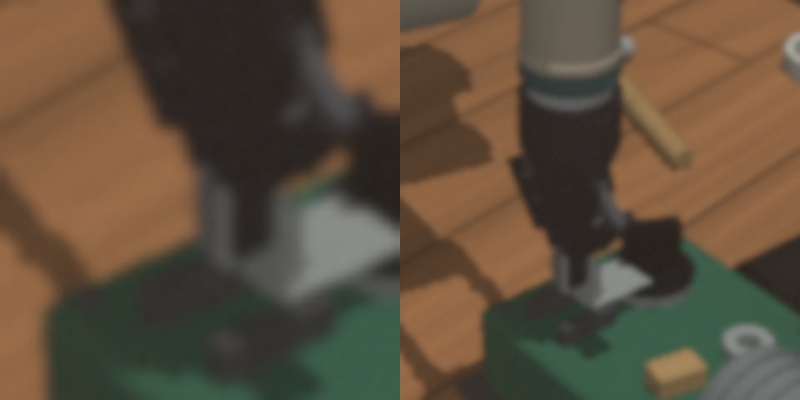

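Between 5 and 11 N the tip did not move (tip at −38.6, then −38.3 mm, tilt included), so the keeper is hard against its stop. The kinesthetic tab position is about 65 mm from the axis, which is the fully-in value. Backing off.

Call:
{"api": "arm_command", "payload": {
  "increments": [0,0,0,0,0,-0.5,1,0,0,0,0,0,-1.5,1,0,0,0,0,-3.0,-0.5,1,0,0,0,0,-5.0,0,1,0,0,0,0,-4.0,-5.0,1,0,0,0,-3.0,0,-5.0,1,0,0,0,-3.0,0,-5.0,1,0,0,0,0,0,0,1]
}}

```text
clock: 22.4
position: [0.4748, -0.2946, 0.416]
ee_rot: [-0.704, 0.705, -0.061, 0.061]
contact_force: [0.8, 0.9, -1.2]
width: -0.0001
```

```bash
python3 - <<'E'
from h import *
st()
a=save('top','top8');b=save('scene','scene8')
for n,B in(('top',a),('scene',b)):
    A=np.load('avg2_%s.npy'%n); D=np.abs(A[:,:,::-1]-B).max(2); print(n,'diff px near gearbox',(D[165:205,290:350] if n=='top' else D[215:265,240:330]).max().round(0))
cv2.imwrite('pics/z8.png',np.hstack([b[:,:,::-1],a[:,:,::-1]])[:, 150:950])
E
```

```text
t 22.4 pos [ 0.4748 -0.2946  0.416 ] xyaw -0.1726 tooly [-5.e-04 -7.e-04 -1.e+00] F [ 0.8  0.9 -1.2] M [-0.01 -0.01  0.01] w -0.0001 q [-6.790e-01  2.450e-01  1.520e+00 -1.000e-03  1.376e+00 -5.070e-01]
top diff px near gearbox 15.0
scene diff px near gearbox 4.0
```

View pics/z8.png

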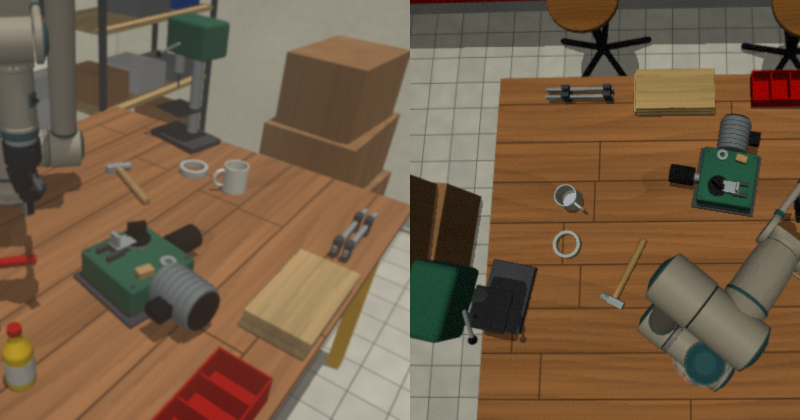

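The final picture shows the keeper over the flange at (125,240) with the bystanders where they were. Pressing harder moved nothing: the scene is the same as before that push to within noise. The arm is clear, so I'm handing in.

```bash
python3 -c "from rig import ticket;print(ticket.sign_off())"
```

```text
the job is handed in; nothing more can be done
None
```

The gear is changed and the keeper is locked. I handed the job in with the clock at about 22.5 s and the arm touching nothing.

- **Knob:** I pulled it up about 10 mm, turned it counter-clockwise and set it down on the collar at about 0.78 rad. Turning on under light pressure, it dropped into the notch at about 1.08 rad. I followed it down and let go, and the flange then showed at the same height in the picture as at the start.
- **Keeper:** I pushed it in with closed fingers at about 2 N until it stopped hard, then pressed again to about 11 N. The fingertip did not move further, and the pictures before and after that press are the same to within noise.
- **Bystanders:** the final pictures show those in view where they were.

**Check that disagreed:** both pictures show the keeper moved only about 21.6 mm, not 25 mm. The arm's own position puts the tab about 65 mm from the knob's axis, and the scene view about 63 mm; fully in is 65. The top view reads about 69 mm. I took it as fully in because it stopped hard and the plate laps the flange, so the keeper probably started about 3 mm in.

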